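# Tip a slide frame out of its flush nest and lay it on the pile

### The job

Take the aluminium slide frame with the window out of its tip-up nest: press its edge down at the thumb-tab end so that the other end rises, grip it there and lift it out. Lay it gently, without dropping it, flat and squarely on top of the pile of frames in the stacker and let go. Leave the blank plate seated in the other nest, and do not knock the things standing about.

Things in the scene. Friction and masses are not known exactly. Their poses are not given: they have to be found in the camera images.
- nest: The nest that holds the window frame: grey block fixed to the bench, 140 x 76 mm (local x, y), rim 38 mm above its underside; pocket 116 x 48 mm, open at the top. A rounded thumb tab, 28 mm wide and 30 mm high, sticks out 14 mm at its local -x end: the press end. Origin: centre of the underside, z up.
- rocker (a joint): Rocker that carries the frame in its nest; pivot: along the nest's y, under its middle, 11 mm below the rim. 0 rad = level, frame flush with the rim; 0.34 = end stop. 3 N on the frame's thumb-tab (-x) end turns it: that end sinks into the pocket, the +x end rises (top edge 18 mm over the rim). Friction keeps it, with the frame on it, where it is left. Pressing the +x end does nothing.
- frame_c (a point): Centre (half-way up) of the window frame, the part to move: aluminium plate 110 x 44 x 8 mm (local x, y, z), about 70 g, with one rectangular window, 50 x 24 mm, in its middle (end bars 30 mm long). It starts flush in its nest, axes along the nest's, with 3 mm of play at each end and 2 mm at each side.
- nest_b: The other nest, with the blank plate, to be left alone: grey block fixed to the bench, 140 x 76 mm (local x, y), rim 38 mm above its underside; pocket 116 x 48 mm, open at the top. A rounded thumb tab, 28 mm wide and 30 mm high, sticks out 14 mm at its local -x end: the press end. Origin: centre of the underside, z up.
- rocker_b (a joint): Angle of the same rocker in the other nest, rad; 0 = level. To be left level.
- blank_c (a point): Centre of the blank plate: solid aluminium, 110 x 44 x 8 mm, no window, flush in the other nest. To be left there.
- stack_c (a point): Foot of the pile: centre of the pile, on top of the stacker's board (6 mm above the bench). The pile is of the same window frames, lying along local x, squarely one on another and held so that they do not shift. The height of its top above this point is not known: 16 to 48 mm. x points away from the stacker's end wall, z up.
- stacker: The stacker, fixed to the bench: grey board 150 x 66 mm, 6 mm thick, with an upright end wall across its local -x end, as wide as the board, 6 mm thick, 110 mm above the bench, its inner face 67 mm from the pile's centre (12 mm clear of the pile). Origin: under the pile's centre, on the bench.
- bottle_mid (a point): Bystander, loose: an amber reagent bottle with a white cap, 46 mm across, 125 mm high; the point is its centre half-way up.
- vial_mid (a point): Bystander, loose: a slim glass vial, 24 mm across, 60 mm high; the point is its centre half-way up.
- vial_b_mid (a point): Bystander, loose: another slim glass vial, 24 mm across, 60 mm high; the point is its centre half-way up.
- beaker_mid (a point): Bystander, loose: an open glass beaker, 72 mm across, 90 mm high; the point is its centre half-way up.
- petri_mid (a point): Bystander, loose: a covered glass dish, 94 mm across, 21 mm high; the point is its centre half-way up.
- slidebox_mid (a point): Bystander, loose: a flat grey box, 85 x 120 x 34 mm (local x, y, z); the point is its centre half-way up.
- marker_mid (a point): Bystander, loose: a marker pen lying along its local x, 135 mm long, 15 mm thick; the point is its centre half-way up.
- tape_mid (a point): Bystander, loose: a roll of paper tape lying flat, 64 mm across, 18 mm high; the point is its centre half-way up.
- frame: The window frame again; origin at the centre of its underside, 4 mm below the centre.

How it is judged (in metres and radians):
On the way, in this order (a step that is already met when the one before it is completed fails the run):
1. the window frame is tipped up in its nest by pressing its edge at the thumb-tab end (value of joint rocker above 0.22 rad and angle between frame_c's own z axis and vertical above 0.18 rad and z of frame_c in the frame of nest below 0.05 m), for 0.2 s.
2. the frame is lifted clear of the nest (z of frame_c in the frame of nest above 0.07 m), for 0.1 s.
At the end, for the whole second after the job is handed in: The window frame lies released, at rest and flat (within 0.05 rad) on the pile, its centre within 10 mm of the pile's centre seen from above and its length along the pile's within 0.14 rad, either way round; the blank plate is still in its level nest, within 6 mm of where it was (horizontal distance between frame_c and stack_c below 0.01 m and angle between the x axis of frame_c and the x axis of stack_c, either way round below 0.14 rad and angle between frame_c's own z axis and vertical below 0.05 rad and z of frame_c in the frame of stack_c below 0.056 m and linear speed of frame below 0.02 m/s and distance of blank_c from where it was at the start of the episode below 0.006 m and value of joint rocker_b below 0.08 rad); the robot touches nothing.
It fails at once if the frame is dropped (it moves faster than 0.45 m/s while no finger touches it) (linear speed of frame above 0.45 m/s and contact force between the fingers and frame below 0.05 N).
It fails at once if the other nest is tipped or its blank plate shifted by more than 8 mm (value of joint rocker_b above 0.12 rad or distance of blank_c from where it was at the start of the episode above 0.008 m).
It fails at once if a bystander is pushed more than 25 mm from its place or knocked over (distance of any of bottle_mid, vial_mid, vial_b_mid, beaker_mid, petri_mid, slidebox_mid, marker_mid, tape_mid from where it was at the start of the episode above 0.025 m).
It also fails if it takes over 43 s, if anything falls off the work surface, if the arm or the gripper's body presses on something with over 40 N, if the wrist force passes 120 N, or if a joint passes its speed limit or range.

### The arm

A 6-joint arm with a two-finger parallel gripper is mounted at the origin on the work surface. World frame = base frame: x ahead of the robot, y to its left, z up, the work surface at z = 0. Lengths are in m, angles in degrees, forces in N, time in s.
With the tool pointing down it reaches from about 0.425 to 0.95 m from the base axis. Payload 3.5 kg.
Tool frame: the origin (TCP) lies at the centre of the arm's flange, where the gripper is bolted on; the fingertips stand 173 mm ahead of it and the grasp point (between the pads) lies 155 mm ahead of it; z points along the fingers, y is the direction in which the jaws open and shut (so a half turn about z gives the same grasp; the last joint's range is limited). The gripper opens to 85 mm and grips with 20 to 120 N. Pads are 22 mm wide; open, the fingers measure 114 mm over their backs; the gripper's body (76 mm by 85 mm) begins 54 mm behind the grasp point. The pads swing forward as they close: fully open they stand 13 mm farther back than shut.
Start: joints at [62.624, 16.404, 90.338, -0, 73.258, -8.594], TCP at [0.217, 0.639, 0.405] pointing down, gripper open.
Joint ranges: [-158.93, 158.93], [-51.34, 127.21], [12.03, 142.37], [-87.48, 267.48], [13.55, 161.25], [-162.69, 162.69]. Speed limits (degrees/s): [159.86, 159.86, 180, 180, 180, 180].

### API

Orientations are given as [roll, pitch, yaw] about the fixed x, y, z axes, in that order (R = Rz(yaw) Ry(pitch) Rx(roll)).
In Python, from rig import * gives the robot as it stands. The module is installed in compiled form; this text tells all that it offers.
- The arm moves only by the shell command python3 -m jog 'ROWS' [FORCE]. ROWS is JSON, a list of rows, each a list of 3 entries, a list of its own where there are three numbers: the finger opening in cm, from 0 to 8.54, then the shift along the tool's x, y, z in cm, then the turn about the tool's z in degrees. In form: [[fingers, [tx, ty, tz], twist], ...]. A call has exactly 8 rows; each row is the pose to reach, as a shift and turn from the pose commanded when the call began, along the tool's axes at that moment; what a row does not reach only later rows make up. A row lasts 1/12 s, in which the tool goes at most 41.7 mm and 7.16 degrees, less where a joint would pass 70% of its speed; a pose out of reach is approached as far as the arm can. A call with a gripper value outside its range is refused whole. The fingers move at their own pace and stop on an object; FORCE is the grip in N (left out, the last holds). Time passes only in rows, so rows that repeat a pose let the fingers close, or fill a call up. It gives the time, the measured TCP pose, the force and the opening at its end, in the units of the state.
- sense(): the state, without advancing time (a new reading comes with each control period).
- read_camera(name): name is "scene" or "top"; returns a dict with "color" (384x512x3 uint8, red, green, blue), "fx", "fy", "cx", "cy" (pixels), "cam_to_world" (4x4, takes a point from camera to world coordinates). Camera axes: x right, y down, z forward; pixel columns grow to the right and rows downward; lengths in m; the calibration is good to about 2 mm. A picture is of the moment at which its call begins. There is no depth.
- sign_off(): hands the job in, once; it reports no verdict.
The state is a dict: "time_s": time; "joint_positions": joint angles; "joint_velocities": joint speeds; "tau": joint torques, N m; "eef_pos": TCP position; "tcp_rot": TCP orientation; "contact_force": force on the tool from outside, world axes, zero at the start; "moment": the same for the moment, N m; "gripper_width": opening from 0.0 (shut) to 1.0 (fully open).
Only numpy, scipy, OpenCV 4.12 (cv2) and the standard library are available. Lean on these libraries where they do the work, as an engineer would, in place of code of your own. Each camera call takes 0.05 s, during which the arm holds its last target.

## Working session

There is one attempt and no reset: what is moved stays moved. The work goes in short steps, Python scripts to look and compute and a shell command to move; the robot and the scene stay as the last step left them, time stands still between calls to the robot, and variables do not carry over. Pictures are saved under pics/ and viewed, and the job is handed in when it is done.

```bash
mkdir -p pics; python3 - <<'E'
from rig import *
import cv2
s=sense(); print(s)
for n in ("scene","top"):
    c=read_camera(n); print(n,c["fx"],c["fy"],c["cx"],c["cy"],c["cam_to_world"])
    cv2.imwrite(f"pics/{n}0.png",cv2.resize(c["color"][:,:,::-1],(800,600),interpolation=cv2.INTER_CUBIC))
    import pickle; pickle.dump(c,open(f"{n}0.pkl","wb"))
E
```

```text
{'time_s': 0.0, 'joint_positions': array([ 6.26255906e+01,  1.64545321e+01,  9.04241239e+01, -7.26289063e-04,
        7.32565542e+01, -8.59366542e+00]), 'joint_velocities': array([ 0.06191345,  0.04840106,  0.02781559, -0.0029611 ,  0.04540278,
        0.01794309]), 'tau': array([-4.82188079e-04, -4.06004941e+01, -2.92616272e+01, -2.10552794e-04,
        5.94755315e-03,  8.65188326e-06]), 'eef_pos': array([0.21716145, 0.63884498, 0.40332154]), 'tcp_rot': array([-1.79866204e+02, -1.95167142e-02,  1.61219443e+02]), 'contact_force': array([0.18369551, 0.42733709, 0.10934907]), 'moment': array([-0.00664897,  0.04747885,  0.00699113]), 'gripper_width': 1.0001529565286726}
scene 421.76415312555895 421.76415312555895 257.9354491258304 192.7182149300013 [[-0.7951865   0.34692527 -0.49731408  1.15472721]
 [ 0.60634524  0.44833148 -0.6567681   0.76784004]
 [-0.00488789 -0.82379715 -0.56686363  0.72891112]
 [ 0.          0.          0.          1.        ]]
top 395.43414130655464 395.43414130655464 254.02135993728737 190.48058193300272 [[ 0.01609262 -0.98951882  0.14350445  0.44688105]
 [-0.99984327 -0.01698494 -0.00499506  0.04314509]
 [ 0.00738012 -0.14340157 -0.98963707  0.98273595]
 [ 0.          0.          0.          1.        ]]
```

View pics/top0.png

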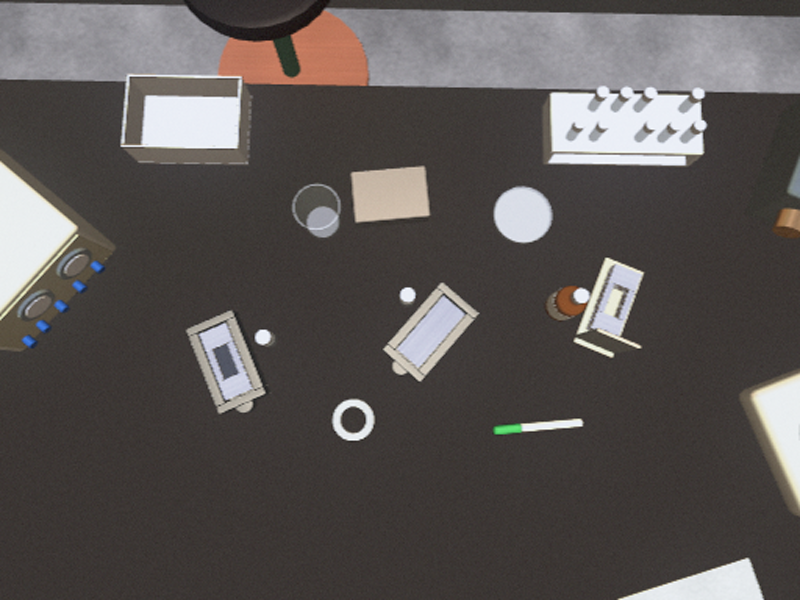

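View pics/scene0.png

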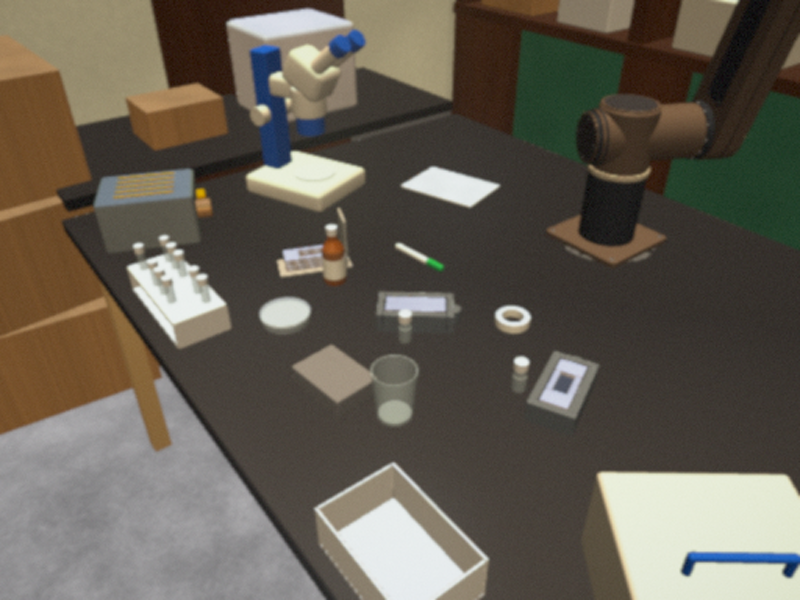

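The top view shows the window nest at (226,362)/800-wide with its tab at (245,405), a vial at (263,338), the blank nest at (432,332), and the stacker at (613,305) with its end wall at the lower end and the bottle at (570,300). Enlarging these next.

```bash
python3 - <<'E'
import pickle,cv2,numpy as np
t=pickle.load(open("top0.pkl","rb"))["color"][:,:,::-1]; s=pickle.load(open("scene0.pkl","rb"))["color"][:,:,::-1]
def crop(im,u0,v0,w,h,k,name):
    c=cv2.resize(im[v0:v0+h,u0:u0+w],None,fx=k,fy=k,interpolation=cv2.INTER_CUBIC)
    for i in range(0,w,10):
        cv2.putText(c,str(u0+i),(i*k,8),0,.3,(0,255,255),1); cv2.line(c,(i*k,10),(i*k,14),(0,255,255),1)
    for j in range(0,h,10):
        cv2.putText(c,str(v0+j),(0,j*k+4),0,.3,(0,255,255),1)
    return c
a=crop(t,110,190,70,80,7,0); cv2.imwrite("pics/c_nest.png",a)
a=crop(t,345,160,75,75,8,0); cv2.imwrite("pics/c_stack.png",a)
a=np.hstack([crop(s,320,215,75,60,5,0),crop(s,170,125,75,60,5,0)]); cv2.imwrite("pics/c_scene.png",a)
E
```

```text
(no output)
```

View pics/c_nest.png

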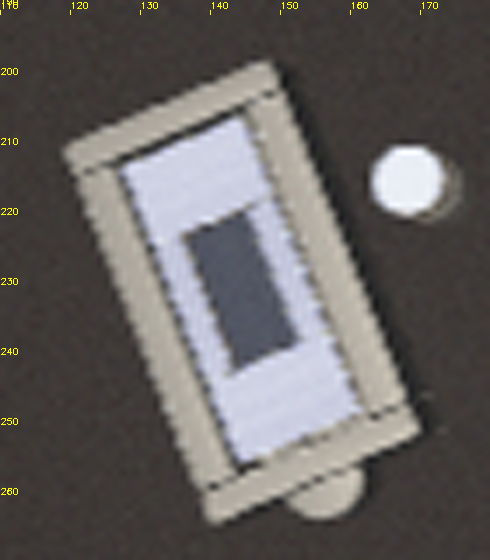

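View pics/c_stack.png

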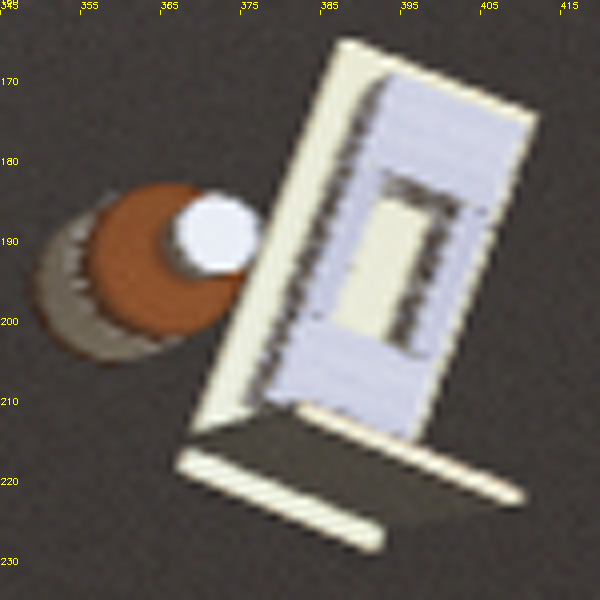

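View pics/c_scene.png

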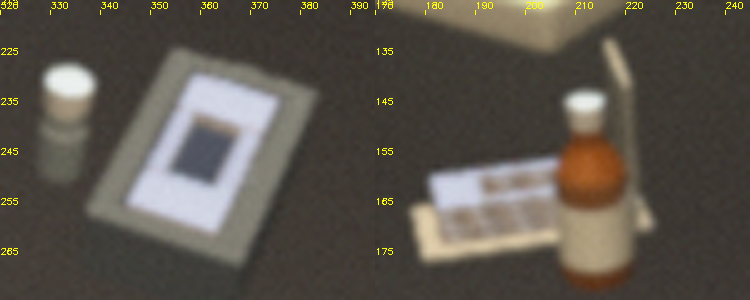

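```bash
cat > h.py <<'E'
import pickle,cv2,numpy as np
from scipy.optimize import least_squares
def proj(c,P):
    M=np.linalg.inv(c["cam_to_world"]); p=np.atleast_2d(P)@M[:3,:3].T+M[:3,3]
    return np.c_[c["fx"]*p[:,0]/p[:,2]+c["cx"],c["fy"]*p[:,1]/p[:,2]+c["cy"]]
def back(c,uv,z):
    T=c["cam_to_world"]; uv=np.atleast_2d(uv)
    d=np.c_[(uv[:,0]-c["cx"])/c["fx"],(uv[:,1]-c["cy"])/c["fy"],np.ones(len(uv))]@T[:3,:3].T
    return T[:3,3]+d*((z-T[2,3])/d[:,2])[:,None]
def W(p,L):
    L=np.atleast_2d(L).astype(float);c,s=np.cos(p[2]),np.sin(p[2])
    return np.c_[p[0]+c*L[:,0]-s*L[:,1],p[1]+s*L[:,0]+c*L[:,1],L[:,2]]
E
cat > fit.py <<'E'
from h import *
t=pickle.load(open("top0.pkl","rb"))
px=lambda pts,u0,v0,k:(np.array(pts)+.5)/k-.5+[u0,v0]
# nest: image order TL,TR,BR,BL = local (+x,+y),(+x,-y),(-x,-y),(-x,+y)
sg=np.array([[1,1],[1,-1],[-1,-1],[-1,1]])
for n,pts,a,b in [("nest",[(64,152),(272,62),(420,430),(212,522)],.07,.038),("frame",[(120,165),(243,115),(362,408),(240,465)],.055,.022)]:
    uv=px(pts,110,190,7)
    L=np.c_[sg*[a,b],np.full(4,.038)]
    r=least_squares(lambda p:(proj(t,W(p,L))-uv).ravel(),[.4,.3,.3])
    print(n,r.x[:2],np.degrees(r.x[2]),"res px",np.round(r.fun,1))
    w=back(t,uv,.038); print(" sides mm",[round(1e3*np.linalg.norm(w[i]-w[(i+1)%4])) for i in range(4)])
# stacker
uv=px([(342,38),(538,118),(298,402),(522,500),(385,72),(420,440),(535,122)],345,160,8)
def f(p):
    e,h=p[3],p[4]
    L=[[e,.033,.006],[e,-.033,.006],[-.070,.033,.11],[-.070,-.033,.11],[.055,.022,h],[-.05,-.022,h],[.055,-.022,h]]
    d=proj(t,W(p,L))-uv
    d[5]*=0.0
    return d.ravel()
r=least_squares(f,[.55,-.25,-.3,.075,.03])
print("stacker",r.x[:2],np.degrees(r.x[2]),r.x[3:],np.round(r.fun,1))
for nm,q,z in [("vial top",(408,180),.06)]:
    print(nm,back(t,px([q],110,190,7),z))
print("bottle cap",back(t,px([(220,232)],345,160,8),.125))
for nm,q,z in [("vialb",(407,296),.06),("tape",(353,420),.018),("petri",(523,214),.021),("marker",(540,426),.015)]: print(nm,back(t,np.array(q)*.64,z))
E
python3 fit.py
```

```text
nest [0.4823939  0.29779853] 24.82335187873789 res px [-0.3 -0.8 -0.4 -0.7  0.5  0.6  0.1  0.8]
 sides mm [76, 136, 75, 136]
frame [0.48319117 0.29805975] 24.865141275822825 res px [ 0.2  0.1 -0.2 -0.2  0.   0.3  0.1 -0.2]
 sides mm [45, 109, 45, 111]
stacker [ 0.58650552 -0.30259214] -22.137179726991747 [0.06723429 0.033799  ] [-0.  -0.1  0.   0.   0.   0.4 -0.  -0.2  0.9 -0.4 -0.  -0.  -0.9  0.2]
vial top [[0.51876935 0.23853642 0.06      ]]
bottle cap [[ 0.57997228 -0.22056878  0.125     ]]
vialb [[0.58342601 0.02329288 0.06      ]]
tape [[0.39609223 0.10252626 0.018     ]]
petri [[ 0.72557297 -0.16210425  0.021     ]]
marker [[ 0.39138637 -0.18514108  0.015     ]]
```

```bash
cat >> fit.py <<'E'
print("----")
uv2=np.vstack([uv[[0,1,2,3]],px([(182,472),(376,553)],345,160,8)])
L=np.array([[.067,.033,.006],[.067,-.033,.006],[-.070,.033,.11],[-.070,-.033,.11],[-.083,.033,.003],[-.083,-.033,.003]])
r=least_squares(lambda p:(proj(t,W(p,L))-uv2).ravel(),[.55,-.25,-.3]); print(r.x[:2],np.degrees(r.x[2]),np.round(r.fun,1))
P=r.x
s=pickle.load(open("scene0.pkl","rb"))
out=[]
k=8
for c,u0,v0,w,h in ((t,350,160,50,75),(s,175,130,50,75)):
  for hh in (.030,.038,.046):
    im=np.ascontiguousarray(cv2.resize(c["color"][v0:v0+h,u0:u0+w,::-1],None,fx=5,fy=5,interpolation=cv2.INTER_CUBIC))
    def poly(LL,col):
        q=(proj(c,W(P,LL))-[u0,v0]+.5)*5-.5
        cv2.polylines(im,[np.round(q*16).astype(int).astype(np.int32)],True,col,1,cv2.LINE_AA,4)
    poly(np.c_[sg*[.055,.022],np.full(4,hh)],(0,0,255)); poly(np.c_[sg*[.025,.012],np.full(4,hh)],(0,0,255))
    poly([[.067,.033,.006],[.067,-.033,.006],[-.083,-.033,.006],[-.083,.033,.006]],(0,255,0))
    poly([[-.067,.033,.11],[-.067,-.033,.11],[-.073,-.033,.11],[-.073,.033,.11]],(255,0,0))
    out.append(im)
cv2.imwrite("pics/ov_t.png",np.hstack(out[:3]));cv2.imwrite("pics/ov_s.png",np.hstack(out[3:]))
E
python3 fit.py | sed -n '/----/,$p'
```

```text
----
[ 0.58722593 -0.30333131] -21.90803519068588 [ 0.1 -0.2  0.2 -0.2  0.5  0.2  0.4 -0.5 -1.   0.3 -0.3  0.5]
```

View pics/ov_t.png

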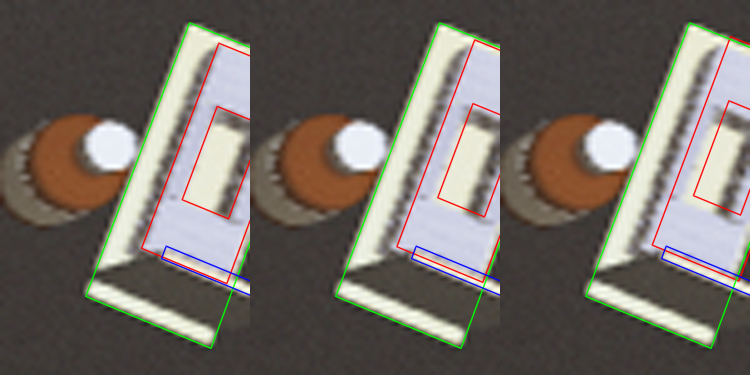

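View pics/ov_s.png

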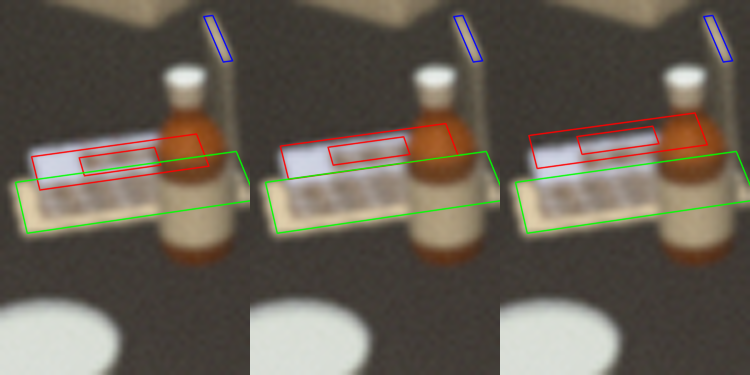

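```bash
cat >> fit.py <<'E'
u0,v0,w,h=174,145,40,34;K=10
o=[]
for hh in (None,.030,.034,.038):
    im=np.ascontiguousarray(cv2.resize(s["color"][v0:v0+h,u0:u0+w,::-1],None,fx=K,fy=K,interpolation=cv2.INTER_CUBIC))
    if hh:
      for LL,col in ((np.c_[sg*[.055,.022],np.full(4,hh)],(0,0,255)),(np.c_[sg*[.025,.012],np.full(4,hh)],(0,0,255)),(np.array([[.067,.033,.006],[.067,-.033,.006],[-.083,-.033,.006],[-.083,.033,.006]]),(0,255,0)),(np.array([[.055,.022,.006],[.055,.022,hh],[-.055,.022,hh],[-.055,.022,.006]]),(0,255,255))):
        q=(proj(s,W(P,LL))-[u0,v0]+.5)*K-.5
        cv2.polylines(im,[np.round(q*16).astype(np.int32)],True,col,1,cv2.LINE_AA,4)
    o.append(im)
cv2.imwrite("pics/ov_s2.png",cv2.resize(np.vstack([np.hstack(o[:2]),np.hstack(o[2:])]),(800,600) if 0 else None,fx=.85,fy=.85) if 0 else np.vstack([np.hstack(o[:2]),np.hstack(o[2:])])[:600])
E
sed -i 's/K=10/K=9;h=33/' fit.py
python3 fit.py >/dev/null
```

```text
(no output)
```

View pics/ov_s2.png

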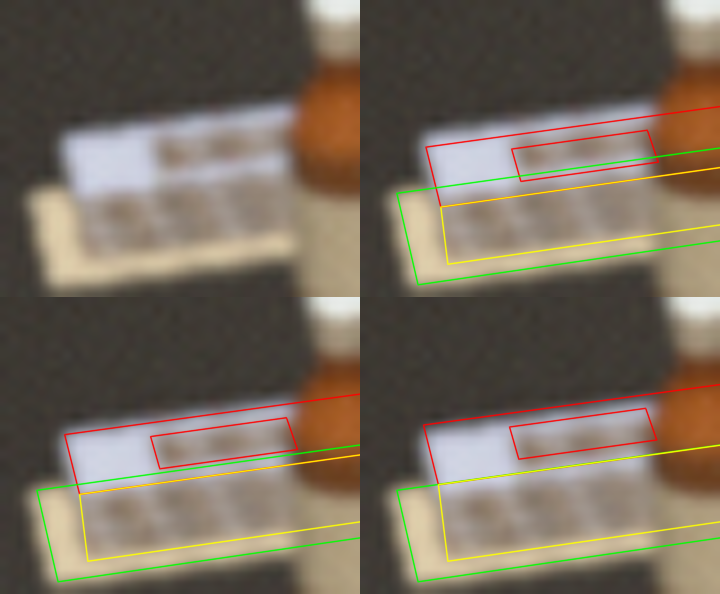

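```bash
cat > go.py <<'E'
import sys,numpy as np
from rig import *
from scipy.spatial.transform import Rotation as Ro
# usage: go.py nest|stack|xy lx ly TCPz
N=(.4828,.2979,24.85); S=(.5870,-.3030,-22.0)
b=N if sys.argv[1]=='nest' else S
lx,ly,z=map(float,sys.argv[2:5]); a=np.radians(b[2])
T=np.array([b[0]+np.cos(a)*lx-np.sin(a)*ly,b[1]+np.sin(a)*lx+np.cos(a)*ly,z])
s=sense(); R=Ro.from_euler('xyz',s['tcp_rot'],degrees=True).as_matrix()
d=R.T@(T-s['eef_pos']); yaw=b[2]+180
tw=-((yaw-s['tcp_rot'][2]+180)%360-180)
print("target",T.round(4),"shift cm",(d*100).round(2),"twist",round(tw,2),"| at",s['eef_pos'].round(4),s['tcp_rot'].round(2),"F",s['contact_force'].round(1),"t",s['time_s'],"j",s['joint_positions'].round(0),"w",round(s['gripper_width'],3))
E
python3 go.py nest -.040 0 .273
python3 -m jog '[[0,[-4.1,-3.3,0],-6],[0,[-8.2,-6.6,0],-12],[0,[-12.3,-9.9,0],-18],[0,[-16.4,-13.2,0],-24],[0,[-19.4,-15.5,0],-30],[0,[-22.4,-17.8,0],-36],[0,[-24.4,-19.4,0],-41],[0,[-25.4,-20.2,0],-43.5]]' 60
python3 go.py nest -.040 0 .273
```

```text
target [0.4465 0.2811 0.273 ] shift cm [-33.23 -26.46  13.09] twist -43.63 | at [0.2172 0.6389 0.4034] [-1.7987e+02 -2.0000e-02  1.6122e+02] F [-0.4 -0.1 -0.4] t 0.1 j [63. 16. 90.  0. 73. -9.] w 0.999
time_s: 0.77
eef_pos: [0.3936, 0.3636, 0.4042]
tcp_rot: [-180.0, -0.0, -155.1]
contact_force: [0.4, 0.3, 0.0]
gripper_width: 0.002
target [0.4465 0.2811 0.273 ] shift cm [-1.34 -9.7  13.13] twist 0.03 | at [0.3936 0.3636 0.4042] [-1.7996e+02 -4.0000e-02 -1.5512e+02] F [0.4 0.3 0. ] t 0.7667 j [ 32.  -1. 110.  -0.  71. -83.] w 0.002
```

```bash

python3 -m jog '[[0,[-0.3,-2.4,2],0],[0,[-0.6,-4.8,5],0],[0,[-1,-7.2,8],0],[0,[-1.3,-9.7,11],0],[0,[-1.3,-9.7,13.5],0],[0,[-1.3,-9.7,16],0],[0,[-1.3,-9.7,17.6],0],[0,[-1.3,-9.7,17.6],0]]'
python3 go.py nest -.040 0 .211
cat > snap.py <<'E'
import sys,cv2,numpy as np
from rig import *
tag=sys.argv[1]; o=[]
for n,u,v,k in zip(("top","scene"),map(int,(sys.argv[2],sys.argv[4])),map(int,(sys.argv[3],sys.argv[5])),(5,5)):
    c=read_camera(n)["color"][:,:,::-1]; cv2.imwrite(f"raw_{tag}_{n}.png",c)
    o.append(cv2.resize(c[v:v+80,u:u+80],None,fx=5,fy=5,interpolation=cv2.INTER_CUBIC))
cv2.imwrite(f"pics/{tag}.png",np.hstack(o))
E
python3 snap.py p1 110 190 315 205
```

```text
time_s: 1.43
eef_pos: [0.4432, 0.2822, 0.2241]
tcp_rot: [180.0, -0.5, -155.3]
contact_force: [-0.3, 0.2, -0.3]
gripper_width: 0.004
target [0.4465 0.2811 0.211 ] shift cm [-0.26 -0.24  1.31] twist -0.17 | at [0.4432 0.2822 0.2241] [ 179.97   -0.55 -155.32] F [-0.3  0.2 -0.3] t 1.4333 j [ 21.  11. 118.  -0.  52. -93.] w 0.004
```

View pics/p1.png

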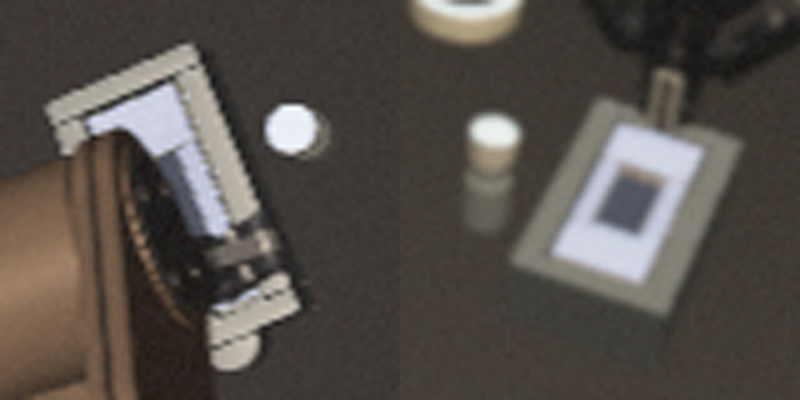

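The tips stand over the thumb-tab bar (scene half, at about (665,125)), centred on the frame. I'll press now.

```bash
python3 go.py nest -.040 0 .206
python3 -m jog '[[0,[-0.1,-0.1,0.6],0],[0,[-0.1,-0.1,0.9],0],[0,[-0.1,-0.1,1.1],0],[0,[-0.1,-0.1,1.3],0],[0,[-0.1,-0.1,1.5],0],[0,[-0.1,-0.1,1.6],0],[0,[-0.1,-0.1,1.6],0],[0,[-0.1,-0.1,1.6],0]]'
python3 go.py nest -.040 0 .202
```

```text
target [0.4465 0.2811 0.206 ] shift cm [-0.06 -0.26  2.22] twist -0.13 | at [0.4449 0.2833 0.2282] [ 1.7999e+02 -1.1000e-01 -1.5528e+02] F [-0.7 -0.9  0.4] t 1.5333 j [ 21.  11. 118.  -0.  52. -93.] w 0.002
time_s: 2.2
eef_pos: [0.4464, 0.2829, 0.2127]
tcp_rot: [-180.0, -0.0, -155.3]
contact_force: [0.0, 0.3, 0.1]
gripper_width: 0.0
target [0.4465 0.2811 0.202 ] shift cm [ 0.07 -0.17  1.07] twist -0.13 | at [0.4464 0.2829 0.2127] [-180.     -0.   -155.28] F [0.  0.3 0.1] t 2.2 j [ 21.  12. 118.  -0.  50. -93.] w 0.0
```

```bash

python3 -m jog '[[0,[0.05,-0.15,0.2],0],[0,[0.05,-0.15,0.4],0],[0,[0.05,-0.15,0.6],0],[0,[0.05,-0.15,0.8],0],[0,[0.05,-0.15,0.9],0],[0,[0.05,-0.15,1.0],0],[0,[0.05,-0.15,1.0],0],[0,[0.05,-0.15,1.0],0]]'
python3 go.py nest -.040 0 .202
python3 snap.py p2 110 190 315 205
```

```text
time_s: 2.87
eef_pos: [0.4467, 0.2813, 0.2025]
tcp_rot: [-180.0, 0.0, -155.3]
contact_force: [-0.1, -0.1, 0.3]
gripper_width: 0.001
target [0.4465 0.2811 0.202 ] shift cm [ 0.02 -0.01  0.05] twist -0.13 | at [0.4467 0.2813 0.2025] [-1.8000e+02  5.0000e-02 -1.5528e+02] F [-0.1 -0.1  0.3] t 2.8667 j [ 21.  13. 118.   0.  49. -94.] w 0.001
```

View pics/p2.png

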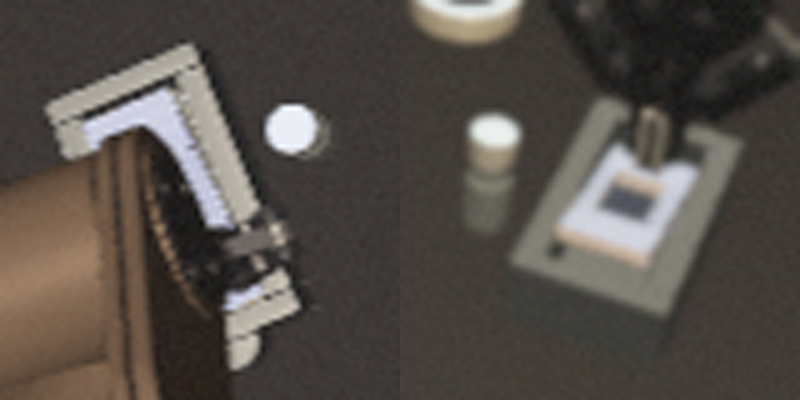

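The picture shows the +x end raised (front edge at about (605,245) in the scene half). I'll press another millimetre.

```bash

python3 -m jog '[[0,[0,0,0.05],0],[0,[0,0,0.1],0],[0,[0,0,0.1],0],[0,[0,0,0.12],0],[0,[0,0,0.12],0],[0,[0,0,0.12],0],[0,[0,0,0.12],0],[0,[0,0,0.12],0]]'
python3 go.py nest -.040 0 .202
```

```text
time_s: 3.63
eef_pos: [0.4468, 0.2814, 0.2017]
tcp_rot: [-180.0, 0.0, -155.3]
contact_force: [0.9, 0.0, 3.1]
gripper_width: -0.004
target [0.4465 0.2811 0.202 ] shift cm [ 0.04 -0.01 -0.03] twist -0.13 | at [0.4468 0.2814 0.2017] [-1.8000e+02  4.0000e-02 -1.5528e+02] F [0.9 0.  3.1] t 3.6333 j [ 21.  13. 118.  -0.  49. -94.] w -0.004
```

```bash

python3 -m jog '[[0,[0,0,-1],0],[0,[0,0,-3],0],[0,[0,0,-5.5],0],[0,[0,0,-7.5],0],[6,[-2,0,-8],0],[6,[-5,0,-8],0],[6,[-7.5,0,-8],0],[6,[-8.5,0,-8],0]]'
python3 go.py nest .045 0 .230
python3 snap.py p3 110 190 315 205
```

```text
time_s: 4.3
eef_pos: [0.5257, 0.3175, 0.2825]
tcp_rot: [-180.0, 0.1, -155.3]
contact_force: [0.3, -0.9, 0.1]
gripper_width: 0.564
target [0.5236 0.3168 0.23  ] shift cm [0.22 0.02 5.25] twist -0.14 | at [0.5257 0.3175 0.2825] [-1.7999e+02  1.1000e-01 -1.5529e+02] F [ 0.3 -0.9  0.1] t 4.3 j [ 22.  16. 104.  -0.  59. -93.] w 0.564
```

View pics/p3.png

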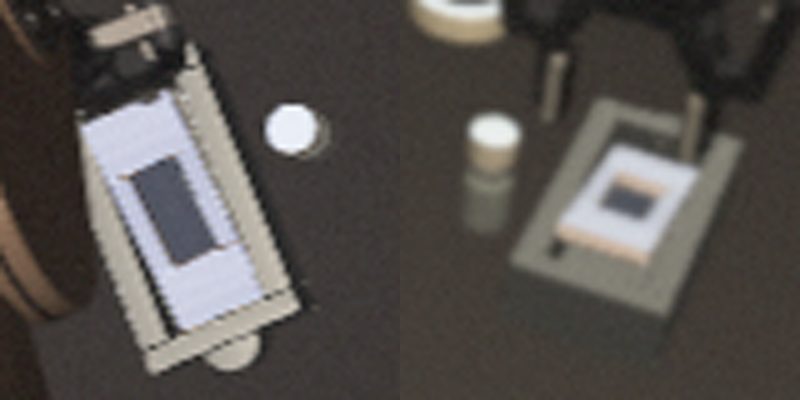

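```bash

python3 -m jog '[[5.6,[0.1,0,2],0],[5.6,[0.1,0,4],0],[5.6,[0.1,0,5.5],0],[5.6,[0.1,0,6.2],0],[5.6,[0.1,0,6.6],0],[5.6,[0.1,0,6.8],0],[5.6,[0.1,0,6.9],0],[5.6,[0.1,0,6.9],0]]'
python3 go.py nest .045 0 .210
python3 snap.py p4 110 190 315 205
```

```text
time_s: 5.07
eef_pos: [0.5231, 0.3165, 0.2134]
tcp_rot: [-180.0, 0.1, -155.3]
contact_force: [0.4, 0.1, 0.4]
gripper_width: 0.655
target [0.5236 0.3168 0.21  ] shift cm [-0.06  0.    0.34] twist -0.13 | at [0.5231 0.3165 0.2134] [-1.7999e+02  7.0000e-02 -1.5528e+02] F [0.4 0.1 0.4] t 5.0667 j [ 22.  21. 106.  -0.  53. -93.] w 0.655
```

View pics/p4.png

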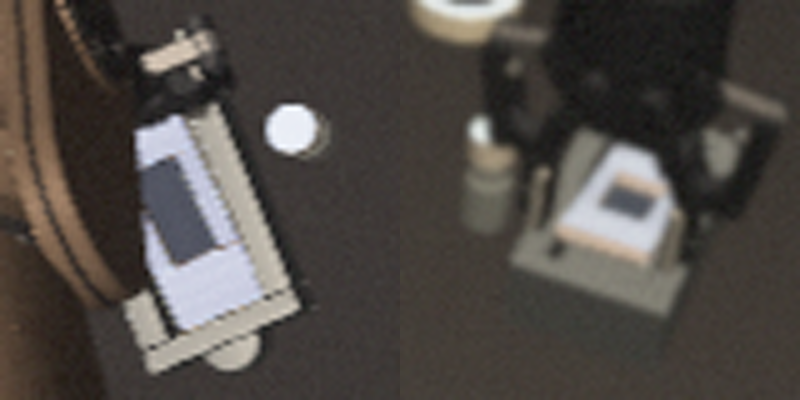

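The fingers straddle the raised end, at about x 540 and 675 in the scene half, with the frame between at 560–650. I'll go down a little further, feeling for the rim.

```bash

python3 -m jog '[[5.4,[-0.05,0,0.1],0],[5.4,[-0.05,0,0.2],0],[5.4,[-0.05,0,0.3],0],[5.4,[-0.05,0,0.4],0],[5.4,[-0.05,0,0.5],0],[5.4,[-0.05,0,0.55],0],[5.4,[-0.05,0,0.55],0],[5.4,[-0.05,0,0.55],0]]'
python3 go.py nest .045 0 .207
```

```text
time_s: 5.83
eef_pos: [0.5234, 0.3167, 0.2077]
tcp_rot: [-180.0, -0.0, -155.3]
contact_force: [-1.5, -0.6, 5.1]
gripper_width: 0.631
target [0.5236 0.3168 0.207 ] shift cm [-0.02  0.    0.07] twist -0.12 | at [0.5234 0.3167 0.2077] [-1.8000e+02 -2.0000e-02 -1.5527e+02] F [-1.5 -0.6  5.1] t 5.8333 j [ 22.  22. 106.  -0.  52. -93.] w 0.631
```

```bash

python3 -m jog '[[5.4,[0,0,-0.15],0],[5.4,[0,0,-0.3],0],[4.8,[0,0,-0.3],0],[4.4,[0,0,-0.3],0],[3.6,[0,0,-0.3],0],[3.6,[0,0,-0.3],0],[3.6,[0,0,-0.3],0],[3.6,[0,0,-0.3],0]]' 40
python3 go.py nest .045 0 .207
python3 snap.py p5 110 190 315 205
```

```text
time_s: 6.5
eef_pos: [0.5234, 0.3166, 0.21]
tcp_rot: [180.0, 0.0, -155.3]
contact_force: [-0.8, -0.1, -0.2]
gripper_width: 0.501
target [0.5236 0.3168 0.207 ] shift cm [-0.03  0.    0.3 ] twist -0.13 | at [0.5234 0.3166 0.21  ] [ 180.      0.   -155.28] F [-0.8 -0.1 -0.2] t 6.5 j [ 22.  22. 106.   0.  52. -93.] w 0.501
```

View pics/p5.png

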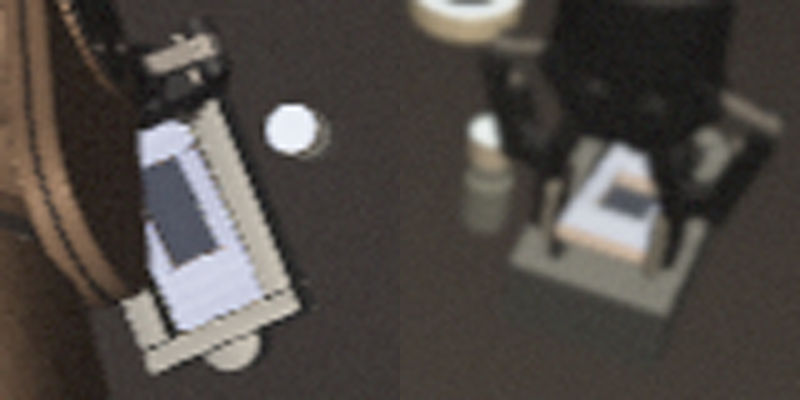

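Opening stopped at 0.50 (≈43 mm), so the frame is between the pads. Lifting.

```bash

python3 -m jog '[[3.6,[0,0,-0.2],0],[3.6,[0,0,-0.6],0],[3.6,[0,0,-1.2],0],[3.6,[0,0,-2],0],[3.6,[0,0,-3],0],[3.6,[0,0,-4.2],0],[3.6,[0,0,-5.5],0],[3.6,[0,0,-7],0]]' 60
python3 snap.py p6 100 170 315 175; python3 go.py nest .045 0 .207
```

```text
time_s: 7.27
eef_pos: [0.5233, 0.3166, 0.2815]
tcp_rot: [-180.0, 0.0, -155.3]
contact_force: [0.6, -0.3, -0.8]
gripper_width: 0.493
target [0.5236 0.3168 0.207 ] shift cm [0.15 0.01 7.76] twist -0.12 | at [0.5245 0.3171 0.2846] [-179.98    0.44 -155.27] F [0.4 0.  0.1] t 7.3667 j [ 22.  16. 105.   0.  59. -93.] w 0.494
```

View pics/p6.png

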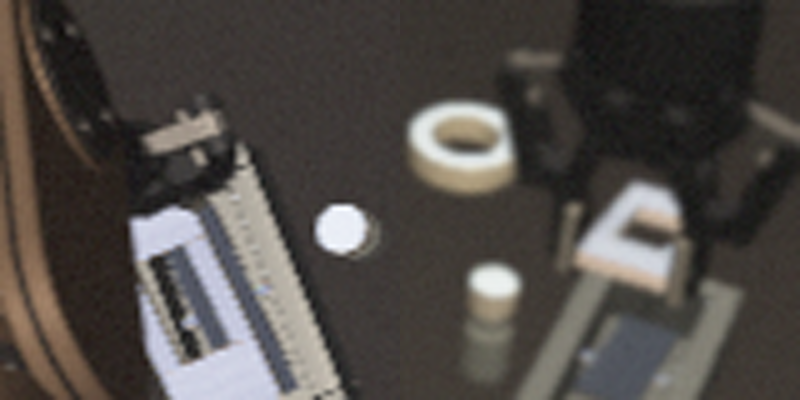

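The frame hangs from the jaws, clear of the nest, with the vial still standing at (340,228). Next I raise it and carry it over.

```bash

python3 go.py stack .045 0 .38
python3 -m jog '[[3.6,[0,0,-1.5],0],[3.6,[0,0.3,-3.5],0],[3.6,[0.5,1.2,-6],2],[3.6,[1.5,3,-8.5],5],[3.6,[3,6,-9.5],9],[3.6,[4.5,9,-9.5],13],[3.6,[6,12.1,-9.5],17],[3.6,[7.5,15.2,-9.5],21]]' 
python3 go.py stack .045 0 .38
```

```text
target [ 0.6287 -0.3199  0.38  ] shift cm [ 17.1  -62.22  -9.65] twist 46.73 | at [0.5245 0.3171 0.2846] [-179.98    0.44 -155.27] F [0.4 0.  0.1] t 7.3667 j [ 22.  16. 105.   0.  59. -93.] w 0.494
time_s: 8.03
eef_pos: [0.3904, 0.4239, 0.3754]
tcp_rot: [180.0, 0.0, -176.5]
contact_force: [0.2, 1.3, -1.4]
gripper_width: 0.493
target [ 0.6287 -0.3199  0.38  ] shift cm [-19.28 -75.68  -0.48] twist 25.48 | at [0.3904 0.4239 0.3754] [ 1.7998e+02  3.0000e-02 -1.7652e+02] F [ 0.2  1.3 -1.4] t 8.0333 j [ 37.   6. 106.   0.  68. -56.] w 0.493
```

I chained that move before reading the printed shift, so its y had the wrong sign. It was harmless: the arm is high and clear. Correcting with the measured shift.

```bash

python3 -m jog '[[3.6,[-0.3,-1.2,0],0],[3.6,[-1,-3.8,0],1],[3.6,[-1.9,-7.4,0],3],[3.6,[-2.8,-11,0],5],[3.6,[-3.7,-14.6,0],7],[3.6,[-4.6,-18.2,0],9],[3.6,[-5.5,-21.8,-0.3],11],[3.6,[-6.5,-25.4,-0.5],13]]' 
python3 go.py stack .045 0 .38
```

```text
time_s: 8.7
eef_pos: [0.4729, 0.1722, 0.38]
tcp_rot: [-180.0, -0.0, 170.7]
contact_force: [1.4, -0.1, 0.1]
gripper_width: 0.495
target [ 0.6287 -0.3199  0.38  ] shift cm [-23.36 -46.03  -0.  ] twist 12.67 | at [0.4729 0.1722 0.38  ] [-1.8000e+02 -1.0000e-02  1.7067e+02] F [ 1.4 -0.1  0.1] t 8.7 j [  8.  -4. 116.  -0.  69. -72.] w 0.495
```

```bash

python3 -m jog '[[3.6,[-1.5,-3,0],1],[3.6,[-3.1,-6.1,0],2],[3.6,[-4.7,-9.2,0],3.5],[3.6,[-6.3,-12.3,0],5],[3.6,[-7.9,-15.4,0],6.5],[3.6,[-9.5,-18.5,0],8],[3.6,[-11.1,-21.6,0],9.5],[3.6,[-12.5,-24.6,0],11]]' 
python3 go.py stack .045 0 .38
```

```text
time_s: 9.37
eef_pos: [0.5568, -0.091, 0.3799]
tcp_rot: [-180.0, 0.0, 159.6]
contact_force: [0.4, -0.5, -0.8]
gripper_width: 0.494
target [ 0.6287 -0.3199  0.38  ] shift cm [-1.471e+01 -1.895e+01 -1.000e-02] twist 1.64 | at [ 0.5568 -0.091   0.3799] [-180.      0.    159.64] F [ 0.4 -0.5 -0.8] t 9.3667 j [-20.   4. 107.  -0.  69. -89.] w 0.494
```

```bash

python3 -m jog '[[3.6,[-2.2,-2.9,0],0.5],[3.6,[-4.6,-6,0],1],[3.6,[-7,-9,0],1.5],[3.6,[-9.2,-11.9,0],1.6],[3.6,[-11.2,-14.5,0],1.6],[3.6,[-12.9,-16.5,0],1.6],[3.6,[-14,-17.9,0],1.6],[3.6,[-14.4,-18.5,0],1.6]]' 
python3 snap.py p7 350 140 165 80;python3 go.py stack .045 0 .38
```

```text
time_s: 10.03
eef_pos: [0.6275, -0.3152, 0.3793]
tcp_rot: [-180.0, -0.0, 158.0]
contact_force: [-0.2, -0.1, -0.9]
gripper_width: 0.493
target [ 0.6287 -0.3199  0.38  ] shift cm [-0.37 -0.54 -0.07] twist 0.04 | at [ 0.6273 -0.3135  0.3793] [ 1.7998e+02 -6.0000e-02  1.5804e+02] F [ 0.2 -0.1 -0.1] t 10.1333 j [ -35.   21.   88.    0.   72. -103.] w 0.49
```

View pics/p7.png

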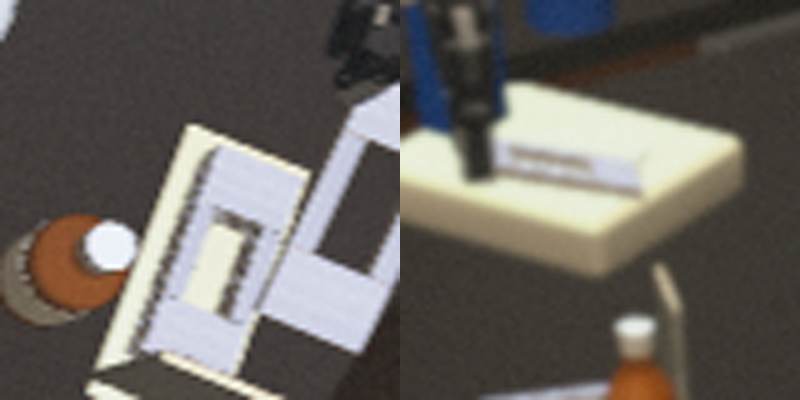

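The frame is held with its -x end low (top half, corner near (365,350)), and bottle and wall are untouched. Lowering above the pile; the grip works out about 50 mm from the frame's centre, so I aim there.

```bash

python3 go.py stack .050 0 .245
python3 -m jog '[[3.6,[-0.4,-0.2,1],0],[3.6,[-0.6,-0.4,3.5],0],[3.6,[-0.7,-0.5,6.5],0],[3.6,[-0.7,-0.5,9.5],0],[3.6,[-0.7,-0.5,11.5],0],[3.6,[-0.7,-0.5,12.6],0],[3.6,[-0.7,-0.5,13.2],0],[3.6,[-0.7,-0.5,13.4],0]]' 
python3 snap.py p8 360 160 165 110;python3 go.py stack .050 0 .245
```

```text
target [ 0.6334 -0.3217  0.245 ] shift cm [-0.88 -0.55 13.43] twist 0.04 | at [ 0.6273 -0.3135  0.3793] [ 1.7998e+02 -6.0000e-02  1.5804e+02] F [ 0.2 -0.1 -0.1] t 10.1333 j [ -35.   21.   88.    0.   72. -103.] w 0.49
time_s: 10.8
eef_pos: [0.6322, -0.3186, 0.2451]
tcp_rot: [180.0, -0.1, 158.2]
contact_force: [-0.6, -0.6, 0.1]
gripper_width: 0.495
target [ 0.6334 -0.3217  0.245 ] shift cm [-0.15 -0.2   0.22] twist 0.15 | at [ 0.6327 -0.3193  0.2472] [-1.7998e+02  1.1000e-01  1.5815e+02] F [ 0.1  0.1 -0.2] t 10.9 j [ -35.   29.   91.    0.   60. -103.] w 0.495
```

View pics/p8.png

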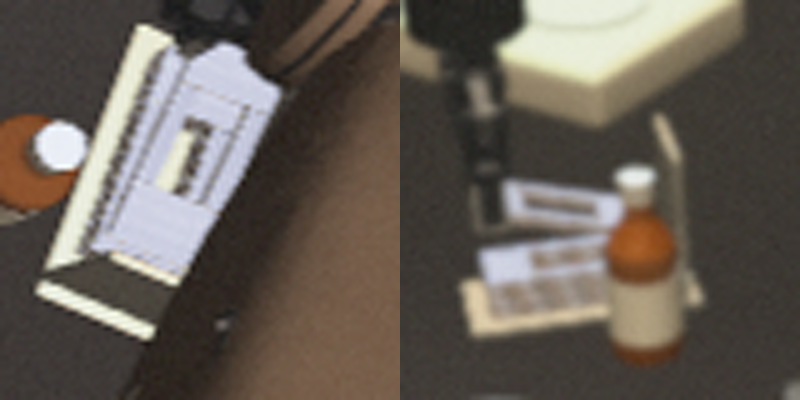

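```bash
python3 - <<'E'
from h import *
t=pickle.load(open("top0.pkl","rb"))
im=cv2.imread("raw_p8_top.png"); 
c=cv2.resize(im[175:225,370:410],None,fx=12,fy=12,interpolation=cv2.INTER_CUBIC)
for i in range(0,40,5): cv2.putText(c,str(370+i),(i*12,10),0,.35,(0,255,255))
for i in range(5,50,5): cv2.putText(c,str(175+i),(0,i*12+4),0,.35,(0,255,255))
cv2.imwrite("pics/p8z.png",c)
E
```

```text
(no output)
```

View pics/p8z.png

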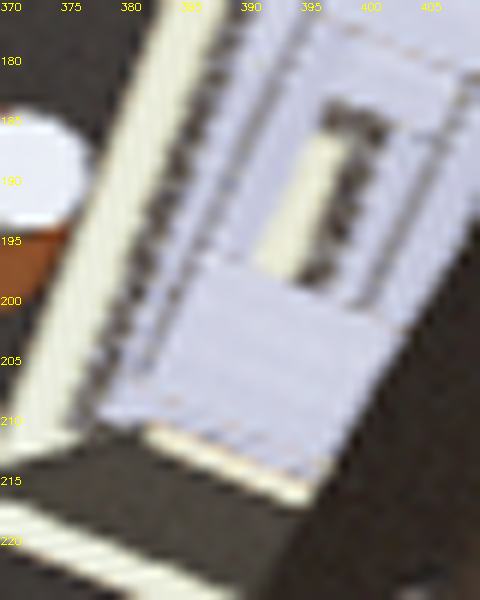

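```bash
cat > pf.py <<'E'
from h import *
import sys
from rig import sense
tag=sys.argv[1]; tilt=float(sys.argv[2]); gx=float(sys.argv[3]); ny=float(sys.argv[4])
tool=np.array(list(map(float,sys.argv[5].split(','))))
t=pickle.load(open("top0.pkl","rb")); s=pickle.load(open("scene0.pkl","rb"))
a=np.radians(-22.0); ux=np.array([np.cos(a),np.sin(a),0]); uy=np.array([-np.sin(a),np.cos(a),0]); uz=np.array([0,0,1.])
fx=ux*np.cos(tilt)+uz*np.sin(tilt); fz=-ux*np.sin(tilt)+uz*np.cos(tilt)
g=tool-[0,0,.1618]
cen=g-fx*gx+uy*ny; print("centre",cen)
def loop(X,Y,z): return np.array([cen+fx*i*X+uy*j*Y+fz*z for i,j in((1,1),(1,-1),(-1,-1),(-1,1))])
out=[]
for c,n,u0,v0,w,h in((t,"top",365,160,50,65),(s,"scene",170,130,50,65)):
    K=8; im=cv2.resize(cv2.imread(f"raw_{tag}_{n}.png")[v0:v0+h,u0:u0+w],None,fx=K,fy=K,interpolation=cv2.INTER_CUBIC)
    for L,col in((loop(.055,.022,.004),(0,0,255)),(loop(.025,.012,.004),(0,0,255)),(loop(.055,.022,-.004),(0,200,0))):
        cv2.polylines(im,[np.round(((proj(c,L)-[u0,v0]+.5)*K-.5)*16).astype(np.int32)],True,col,1,cv2.LINE_AA,4)
    out.append(im)
cv2.imwrite(f"pics/pf_{tag}.png",np.hstack(out))
E
python3 pf.py p8 .33 .050 0 .6325,-.319,.246
```

```text
centre [ 0.58864224 -0.30128032  0.06799785]
```

View pics/pf_p8.png

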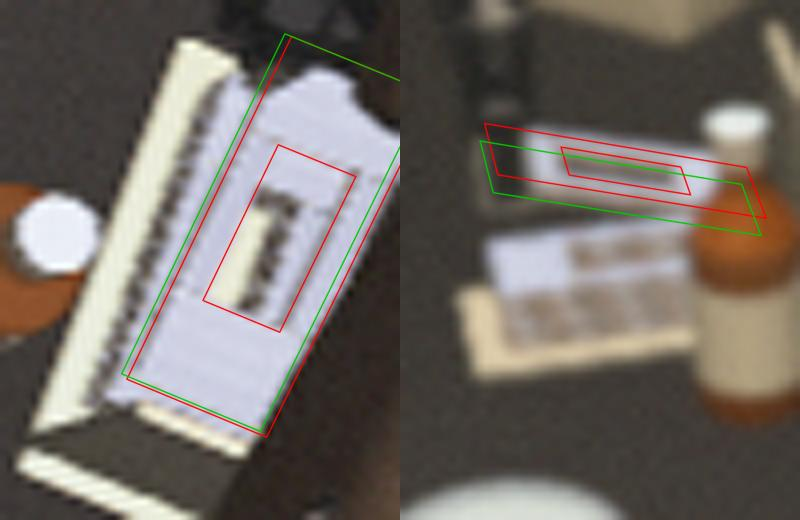

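```bash
python3 pf.py p8 .22 .047 0.001 .6322,-.3188,.2455; cp pics/pf_p8.png pics/pf_p8b.png
```

```text
centre [ 0.5900473  -0.30069067  0.07344321]
```

View pics/pf_p8b.png

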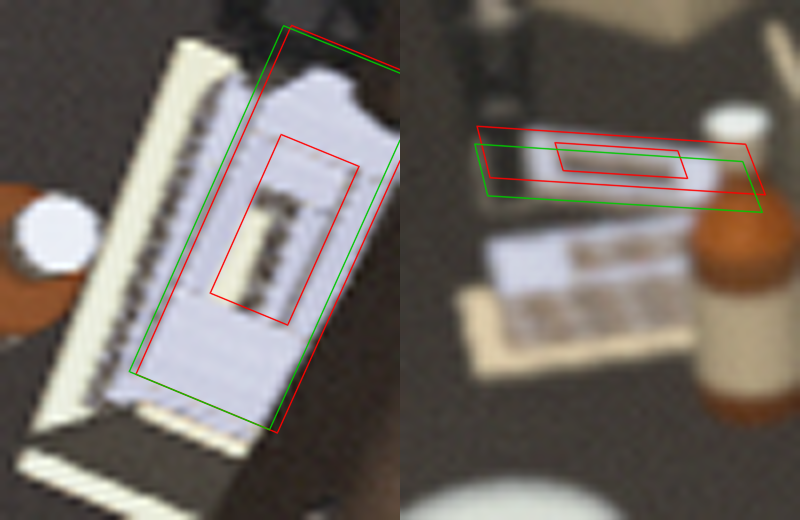

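The overlay matches with tilt ≈0.3 and the grip ≈50 mm from centre in the top view; the scene view is off by a few px. Going down to feel the low end touch.

```bash

python3 -m jog '[[3.6,[-0.1,-0.15,0.3],0],[3.6,[-0.1,-0.2,0.6],0],[3.6,[-0.1,-0.2,0.8],0],[3.6,[-0.1,-0.2,1.0],0],[3.6,[-0.1,-0.2,1.1],0],[3.6,[-0.1,-0.2,1.2],0],[3.6,[-0.1,-0.2,1.3],0],[3.6,[-0.1,-0.2,1.3],0]]' 30
python3 go.py stack .050 0 .232
```

```text
time_s: 11.57
eef_pos: [0.6324, -0.3217, 0.2327]
tcp_rot: [180.0, -0.0, 158.1]
contact_force: [-0.0, 0.3, -0.2]
gripper_width: 0.492
target [ 0.6334 -0.3217  0.232 ] shift cm [-0.09  0.04  0.07] twist 0.12 | at [ 0.6324 -0.3217  0.2327] [ 1.7999e+02 -3.0000e-02  1.5812e+02] F [-0.   0.3 -0.2] t 11.5667 j [ -35.   30.   91.    0.   59. -103.] w 0.492
```

```bash

python3 -m jog '[[3.6,[0,0,0.2],0],[3.6,[0,0,0.4],0],[3.6,[0,0,0.6],0],[3.6,[0,0,0.7],0],[3.6,[0,0,0.8],0],[3.6,[0,0,0.9],0],[3.6,[0,0,1.0],0],[3.6,[0,0,1.0],0]]' 20
python3 snap.py p9 360 160 165 110;python3 go.py stack .050 0 .2
```

```text
time_s: 12.23
eef_pos: [0.6332, -0.3221, 0.2245]
tcp_rot: [-180.0, 0.2, 158.1]
contact_force: [2.1, -0.1, 4.9]
gripper_width: 0.497
target [ 0.6334 -0.3217  0.2   ] shift cm [0.   0.04 2.46] twist 0.11 | at [ 0.6332 -0.3221  0.2246] [-179.98    0.18  158.11] F [1.8 0.  4.7] t 12.3333 j [ -35.   31.   91.    0.   58. -103.] w 0.492
```

View pics/p9.png

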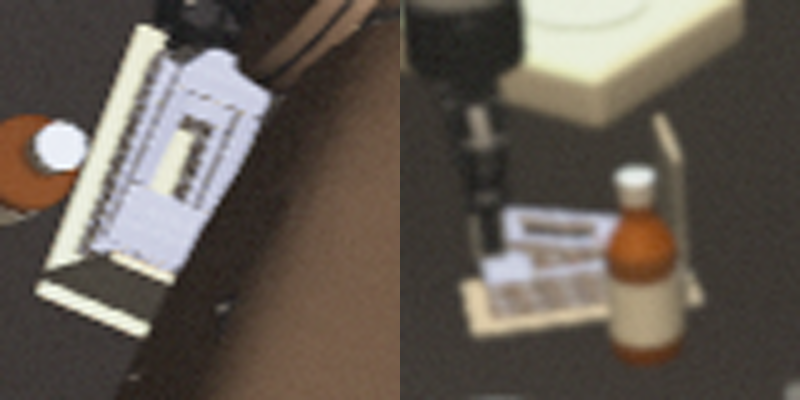

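Low end rests on the pile (about 5 N) and the frame is pivoting in the pads. Continuing down.

```bash

python3 -m jog '[[3.6,[0,0.05,0.2],0],[3.6,[0,0.05,0.4],0],[3.6,[0,0.05,0.6],0],[3.6,[0,0.05,0.8],0],[3.6,[0,0.05,1.0],0],[3.6,[0,0.05,1.2],0],[3.6,[0,0.05,1.3],0],[3.6,[0,0.05,1.3],0]]' 20
python3 go.py stack .050 0 .2
```

```text
time_s: 13.0
eef_pos: [0.6325, -0.3213, 0.2097]
tcp_rot: [-180.0, -0.0, 158.1]
contact_force: [1.8, -1.4, 4.8]
gripper_width: 0.494
target [ 0.6334 -0.3217  0.2   ] shift cm [-0.09 -0.01  0.97] twist 0.13 | at [ 0.6325 -0.3213  0.2097] [-1.8000e+02 -3.0000e-02  1.5813e+02] F [ 1.8 -1.4  4.8] t 13.0 j [ -35.   32.   91.   -0.   57. -103.] w 0.494
```

```bash

python3 -m jog '[[3.6,[0,0,0.15],0],[3.6,[0,0,0.3],0],[3.6,[0,0,0.4],0],[3.6,[0,0,0.5],0],[3.6,[0,0,0.6],0],[3.6,[0,0,0.7],0],[3.6,[0,0,0.7],0],[3.6,[0,0,0.7],0]]' 20
python3 go.py stack .050 0 .2;python3 snap.py p10 360 160 165 110
```

```text
time_s: 13.67
eef_pos: [0.6328, -0.3214, 0.205]
tcp_rot: [180.0, -0.1, 158.1]
contact_force: [-1.6, 0.9, 11.6]
gripper_width: 0.491
target [ 0.6334 -0.3217  0.2   ] shift cm [-0.07 -0.01  0.5 ] twist 0.12 | at [ 0.6328 -0.3214  0.205 ] [ 1.7998e+02 -8.0000e-02  1.5812e+02] F [-1.6  0.9 11.6] t 13.6667 j [ -35.   32.   91.    0.   57. -103.] w 0.491
```

View pics/p10.png

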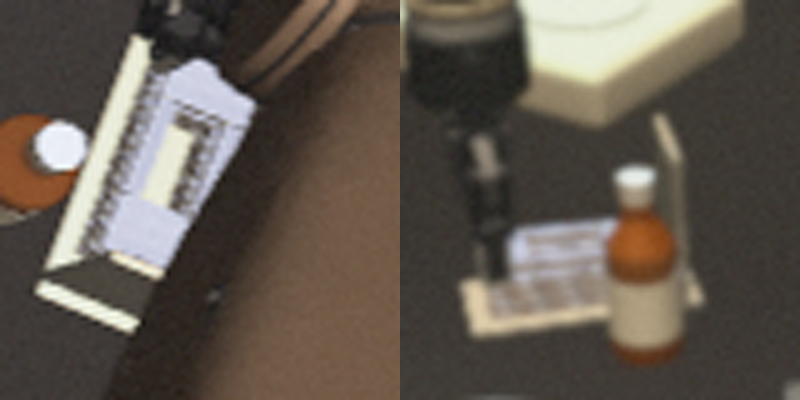

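Force rose to 11.6 N and the frame looks flat on the pile. Overlaying it before letting go.

```bash
python3 - <<'E'
from h import *
t=pickle.load(open("top0.pkl","rb"));s=pickle.load(open("scene0.pkl","rb"))
P=(.587,-.303,np.radians(-22));sg=np.array([[1,1],[1,-1],[-1,-1],[-1,1]])
out=[]
for c,n,u0,v0,w,h in((t,"top",365,160,50,65),(s,"scene",170,130,50,65)):
    K=8; im=cv2.resize(cv2.imread(f"raw_p10_{n}.png")[v0:v0+h,u0:u0+w],None,fx=K,fy=K,interpolation=cv2.INTER_CUBIC)
    for L,col in((np.c_[sg*[.055,.022],np.full(4,.042)],(0,0,255)),(np.c_[sg*[.025,.012],np.full(4,.042)],(0,0,255)),(np.c_[sg*[.055,.022],np.full(4,.034)],(0,200,0))):
        cv2.polylines(im,[np.round(((proj(c,W(P,L))-[u0,v0]+.5)*K-.5)*16).astype(np.int32)],True,col,1,cv2.LINE_AA,4)
    out.append(im)
cv2.imwrite("pics/fl_p10.png",np.hstack(out))
E
```

```text
(no output)
```

View pics/fl_p10.png

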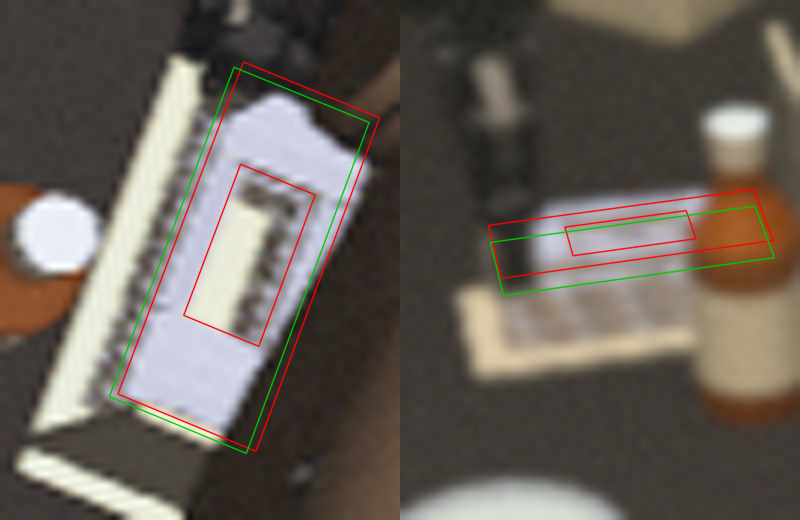

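The overlay agrees to about 2 mm in plan. I'll press slightly more to confirm it is seated before release.

```bash

python3 -m jog '[[3.6,[0,0,0.05],0],[3.6,[0,0,0.1],0],[3.6,[0,0,0.15],0],[3.6,[0,0,0.15],0],[3.6,[0,0,0.15],0],[3.6,[0,0,0.15],0],[3.6,[0,0,0.15],0],[3.6,[0,0,0.15],0]]' 20
python3 go.py stack .050 0 .2
```

```text
time_s: 14.43
eef_pos: [0.6329, -0.3214, 0.2048]
tcp_rot: [180.0, -0.1, 158.1]
contact_force: [-3.4, 1.1, 16.7]
gripper_width: 0.498
target [ 0.6334 -0.3217  0.2   ] shift cm [-0.06 -0.01  0.48] twist 0.08 | at [ 0.6329 -0.3214  0.2048] [ 1.7996e+02 -9.0000e-02  1.5808e+02] F [-3.4  1.1 16.7] t 14.4333 j [ -35.   32.   91.    0.   57. -103.] w 0.498
```

It is stiff, hence seated. Easing the force off, opening, then rising.

```bash

python3 -m jog '[[3.6,[0,0,-0.1],0],[3.6,[0,0,-0.2],0],[3.6,[0,0,-0.25],0],[3.6,[0,0,-0.25],0],[4.7,[0,0,-0.25],0],[5.2,[0,0,-0.25],0],[5.8,[0,0,-0.25],0],[5.8,[0,0,-0.25],0]]' 20
python3 go.py stack .050 0 .2
python3 snap.py p11 360 160 165 110
```

```text
time_s: 15.1
eef_pos: [0.632, -0.3208, 0.2023]
tcp_rot: [180.0, -0.2, 158.1]
contact_force: [-0.4, -0.5, -0.1]
gripper_width: 0.678
target [ 0.6334 -0.3217  0.2   ] shift cm [-0.16 -0.03  0.23] twist 0.12 | at [ 0.632  -0.3208  0.2023] [179.96  -0.18 158.12] F [-0.4 -0.5 -0.1] t 15.1 j [ -35.   32.   91.    0.   56. -103.] w 0.678
```

View pics/p11.png

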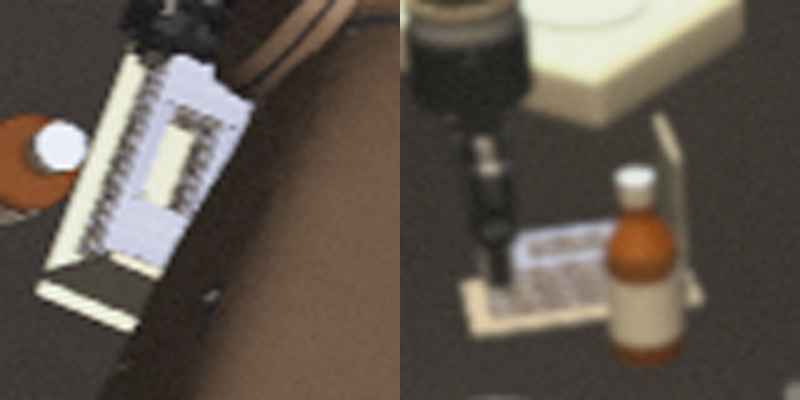

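The jaws are open and the frame rests on the pile (scene half, about (560,245)). Rising straight up.

```bash

python3 -m jog '[[5.8,[0,0,-0.5],0],[5.8,[0,0,-1.2],0],[5.8,[0,0,-2.5],0],[5.8,[0,0,-5],0],[5.8,[0,0,-8.5],0],[5.8,[0,0,-12],0],[5.8,[0,0,-15.5],0],[5.8,[0,0,-18],0]]'
python3 -m jog '[[5.8,[-1,2,-1],0],[5.8,[-1,5,-1],0],[5.8,[-1,9,-1],0],[5.8,[-1,13,-1],0],[5.8,[-1,17,-1],0],[5.8,[-1,20,-1],0],[5.8,[-1,22,-1],0],[5.8,[-1,22,-1],0]]'
python3 - <<'E'
from h import *
from rig import *
P=(.587,-.303,np.radians(-22));sg=np.array([[1,1],[1,-1],[-1,-1],[-1,1]])
out=[]
for n,u0,v0,w,h in(("top",365,155,50,70),("scene",170,130,50,70)):
    c=read_camera(n); im0=np.ascontiguousarray(c["color"][:,:,::-1]); cv2.imwrite(f"pics/end_{n}.png",im0)
    K=8; im=cv2.resize(im0[v0:v0+h,u0:u0+w],None,fx=K,fy=K,interpolation=cv2.INTER_CUBIC)
    for L,col in((np.c_[sg*[.055,.022],np.full(4,.044)],(0,0,255)),(np.c_[sg*[.025,.012],np.full(4,.044)],(0,0,255))):
        cv2.polylines(im,[np.round(((proj(c,W(P,L))-[u0,v0]+.5)*K-.5)*16).astype(np.int32)],True,col,1,cv2.LINE_AA,4)
    out.append(im)
cv2.imwrite("pics/fl_end.png",np.hstack(out))
E
```

```text
time_s: 15.87
eef_pos: [0.6328, -0.3213, 0.3904]
tcp_rot: [-179.9, 0.4, 158.1]
contact_force: [0.9, -0.4, 0.3]
gripper_width: 0.679
time_s: 16.53
eef_pos: [0.7249, -0.1163, 0.396]
tcp_rot: [179.9, 0.1, 158.4]
contact_force: [0.5, -0.0, 0.8]
gripper_width: 0.679
```

View pics/fl_end.png

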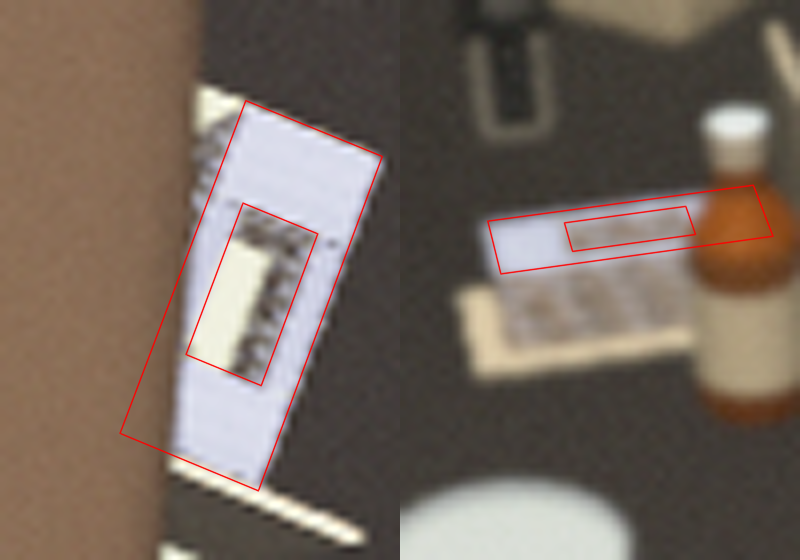

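View pics/end_top.png

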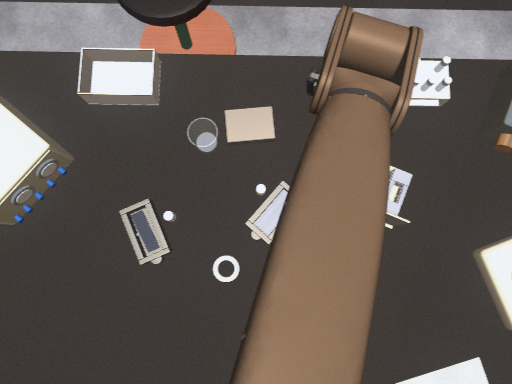

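The released frame coincides with the pile outline in both views, within about 1 px in the top view. The window nest is empty, the visible part of the blank plate is seated, and the tool is clear of everything. Handing in.

```bash
python3 -c "
from rig import *
s=sense();print(s['time_s'],s['contact_force'],abs(s['joint_velocities']).max())
print(sign_off())"
```

```text
16.6333 [ 0.36220902 -0.13370726  0.43179527] 2.05089228460044
the job is handed in; nothing more can be done
None
```

The window frame now lies flat and released on the pile in the stacker, and I handed the job in at 16.6 s of the 43 s allowed. No verdict was reported.

**What I did:** I pressed the thumb-tab end until it was close to the stop, which lifted the other end. I gripped the raised end across its width, lifted it out and carried it over. I touched its low end down on the pile, let it pivot flat between the pads, eased off the force and opened the jaws.

**Last checks:**
- **Seating:** before release the frame was stiff against the pile at 11 to 17 N, so it was fully down.
- **Position:** afterwards its outline and window matched the modelled pile to about 1 px (roughly 2 mm) in the top view. In the scene view it was within 1 to 2 px.
- **Surroundings:** the window nest was empty and the things I could see stood where they had been. The arm hid part of the blank nest, the petri dish and the marker in the last top picture, so I did not see those fully at the end. Nothing came near them.
- **Contact:** the arm was touching nothing, with about 0.5 N at the wrist. It was still settling at about 2 °/s when I handed in.

**Disagreements and errors:**
- **Wrong-way carry row:** I typed one carry move with the wrong sign in y, which took the arm the wrong way. It was high and clear, so I corrected it and nothing was hit.
- **Pile height:** the images put the top at about 34 mm above the bench, while contact suggested 34 to 38 mm.
- **Scene camera:** while the frame was hanging, this view was off from my model by a few px.

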